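# Find the socket that fits the microscope's mounting nut

## Task

The nut on the microscope foot is to be undone next: find out which of the three sockets on the rack fits the hex nut on the foot by trying them on it. Stand each socket that does not fit back on one of the rack's posts, and seat the one that fits fully down over the nut, upright against the washer. Finish while still holding that socket, gripped and seated on the nut: do not let go of it, and leave the other things on the bench alone.

Things in the scene. Friction and masses are not known exactly. Their poses are not given: they have to be found in the camera images.
- socket_a: Steel socket: hexagonal bar 36 mm across outer flats, 60 mm tall, 0.2 to 0.33 kg, small black square in its top. Stands mouth down on one of the posts, any yaw. The mouth is a hexagonal bore 24 mm deep, its flats parallel to the outer ones. Origin: centre of its underside; z up, x square to a pair of flats (repeats every 60 degrees). All three sockets look the same outside; bores differ.
- socket_b: Same outside, origin and axes as socket_a. Of the three sockets one (not told which) goes over the nut with 1.2 mm to spare all round, down to the washer; the other two are too small by 3 mm or more across flats and stop on top of the nut, underside some 14 to 16 mm above the washer.
- socket_c: Same outside, origin and axes as socket_a; see socket_b for the fit.
- nut (a point): The hex nut upright on the foot: 24 mm across flats, 16 mm high, its top 3 mm chamfered in by 2.2 mm all round, stud 14 mm across standing 3 mm above it. The point is on its axis, on top of the washer under it (44 mm across), 45 mm above the bench: a seated socket's underside comes here. z up, x square to a pair of flats. It does not turn or give.
- foot: The microscope's foot, fixed to the bench: white slab 200 x 150 mm (x, y), 36 mm high. Origin: on the bench, under the nut, 20 mm from the slab's middle towards +x. A black lamp, 48 mm across, its top 52 mm above the bench, stands 85 mm from the nut towards -x.
- rack: The socket rack: a fixed aluminium bar 64 x 245 mm, 12 mm thick, with three upright posts in a row along its y axis, 85 mm apart. Origin: centre of its underside.
- post0 (a point): Post at the -y end of the rack, 10 mm across and 18 mm tall; the point lies at its foot, on the bar's upper face 12 mm above the bench. A socket standing on the post has its underside at this height.
- post1 (a point): Post at the middle of the rack, 10 mm across and 18 mm tall; the point lies at its foot, on the bar's upper face 12 mm above the bench. A socket standing on the post has its underside at this height.
- post2 (a point): Post at the +y end of the rack, 10 mm across and 18 mm tall; the point lies at its foot, on the bar's upper face 12 mm above the bench. A socket standing on the post has its underside at this height.
- beaker: Bystander, not part of the job: glass beaker, 64 mm across, 85 mm tall, open at the top. Origin: centre of its underside.
- slide_box: Bystander, not part of the job: grey closed slide box 85 x 100 x 35 mm. Origin: centre of its underside.
- eyepiece: Bystander, not part of the job: black microscope eyepiece standing upright, 32 mm across, 55 mm tall. Origin: centre of its underside.
Not all that is in view belongs to the job. Leave any yellow look-alike of the socket_b alone.

How it is judged:
By the outcome, as a careful person would: the job done as asked, in the order asked, and still so for the second after the job is handed in, while the arm keeps its last pose, push and grip.
It also fails if it takes over 72 s, if anything falls off the work surface, if the arm or the gripper's body presses on something with over 40 N, if the wrist force passes 120 N, or if a joint passes its speed limit or range.

## Robot

A 6-joint arm with a two-finger parallel gripper is mounted at the origin on the work surface. World frame = base frame: x ahead of the robot, y to its left, z up, the work surface at z = 0. Lengths are in mm, angles in rad, forces in N, time in s.
With the tool pointing down it reaches from about 275 to 825 mm from the base axis. Payload 4.9 kg.
Tool frame: the origin (TCP) lies at the very end of the fingers, on their centre line; the grasp point (between the pads) lies 19 mm behind it; z points along the fingers, y is the direction in which the jaws open and shut (so a half turn about z gives the same grasp; the last joint's range is limited). The gripper opens to 85 mm and grips with 20 to 120 N. Pads are 22 mm wide; open, the fingers measure 114 mm over their backs; the gripper's body (76 mm by 85 mm) begins 54 mm behind the grasp point. The pads swing forward as they close: fully open they stand 13 mm farther back than shut.
Start: joints at [1.167, 0.326, -0.193, 1.052, 0, 1.437], TCP at [146.59, 530.123, 231.281] pointing down, gripper open.
Joint ranges: [-2.65, 2.65], [-0.97, 1.79], [-1.3, 1.35], [-1.93, 2.1], [-1.47, 1.37], [-3.14, 3.14]. Speed limits (rad/s): [2.57, 2.57, 3.14, 3.14, 3.14, 3.14].

## Interface

Orientations are given as [roll, pitch, yaw] about the fixed x, y, z axes, in that order (R = Rz(yaw) Ry(pitch) Rx(roll)).
In Python, from bench import bot, solve_ik, imaging gives the robot as it stands. Calls block until the motion is done:
- bot.move_ptp(position, orientation): joint-space move of the TCP to a pose.
- bot.movel(position, rot=None, max_speed=150, threshold=None): straight line of the TCP; rot=None keeps the orientation; max_speed is the mean speed in mm/s. With threshold (N) it stops when the force on the tool has changed by that much, and returns True; else False.
- bot.move_j(angles): joint-space move.
- bot.grip(opening, effort=None): opening from 0.0 (shut) to 1.0 (fully open); effort is the grip in N (None keeps the last); returns when the fingers have stopped.
- bot.dwell(seconds).
- solve_ik(position, orientation): joint angles nearest the present ones, or None.
- bot.get_state(): the state.
- imaging.capture(name): name is "scene" or "top"; returns the picture (420x560x3 uint8, blue, green, red); there is no depth.
- imaging.camera_model(name): a dict with "K" (3x3 intrinsics, pixels), "position" and "rotation" of the camera in the world. Camera axes: x right, y up, looking along -z (the intrinsics and any distortion apply to the point x, -y, -z); pixel columns grow to the right and rows downward; lengths in mm; the calibration is good to about 2 mm. A picture is of the moment at which its call begins. camera_model takes no time and is no camera call.
A pose or a line that the arm cannot do raises bot.IKError and nothing moves.
- bot.sign_off(): hands the job in, once; it reports no verdict.
The state is a dict: "t": time; "qpos": joint angles; "joint_velocities": joint speeds; "effort": joint torques, N m; "tcp_pos": TCP position; "orientation": TCP orientation; "contact_force": force on the tool from outside, world axes, zero at the start; "wrist_torque": the same for the moment, N m; "opening": opening from 0.0 (shut) to 1.0 (fully open).
Only numpy, scipy, OpenCV 4.12 (cv2) and the standard library are available. Lean on these libraries where they do the work, as an engineer would, in place of code of your own. Each camera call takes 0.05 s, during which the arm holds its last target.

## Working session

There is one attempt and no reset: what is moved stays moved. The work goes in short steps, each a Python script; the robot and the scene stay as the last script left them, time stands still between calls to the robot, and variables do not carry over. Pictures are saved under pics/ and viewed, and the job is handed in when it is done.

```bash
ls; mkdir -p pics
python3 - <<'E'
from bench import bot, imaging
import cv2
for n in ("scene","top"):
    im=imaging.capture(n); cv2.imwrite(f"pics/{n}0.png",im)
    m=imaging.camera_model(n); print(n,m)
s=bot.get_state(); print(s)
E
```

```text
pics
scene {'K': array([[450.36731652,   0.        , 281.28534222],
       [  0.        , 450.36731652, 207.79633858],
       [  0.        ,   0.        ,   1.        ]]), 'position': array([1105.77742906,  161.35517384,  699.77050275]), 'rotation': array([ 0.73102048, -0.014673  ,  1.95410562])}
top {'K': array([[452.41871557,   0.        , 279.16534738],
       [  0.        , 452.41871557, 205.65843065],
       [  0.        ,   0.        ,   1.        ]]), 'position': array([442.59450811, -27.23329338, 794.56889726]), 'rotation': array([ 0.19654639,  0.02028192, -1.57696671])}
{'t': 0.1, 'qpos': array([ 1.16680418e+00,  3.26859024e-01, -1.93472220e-01,  1.05200075e+00,
        3.06991548e-05,  1.43660938e+00]), 'joint_velocities': array([-0.00174043, -0.0020114 ,  0.00134901,  0.00030284,  0.00280744,
       -0.00052838]), 'effort': array([ 1.36506300e-03, -4.44238937e+01,  2.63038194e+01,  7.86906341e-03,
       -4.46051354e-05, -6.12170325e-06]), 'tcp_pos': array([146.368652  , 529.63436197, 230.59041285]), 'orientation': array([-3.14007490e+00, -2.35871326e-04,  2.87178726e+00]), 'contact_force': array([ 0.4345307 , -0.29764553,  0.09470539]), 'wrist_torque': array([ 0.00090639,  0.00984002, -0.03302898]), 'opening': 0.99722084885929}
```

View pics/scene0.png

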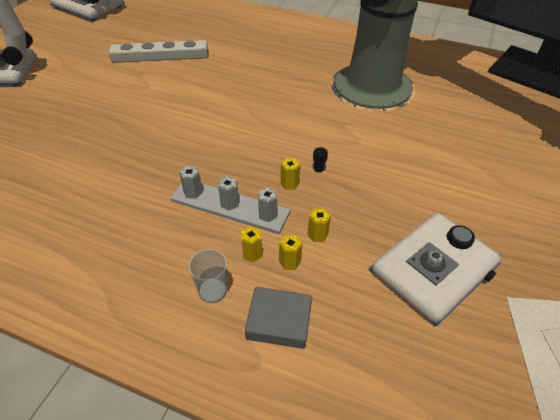

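View pics/top0.png

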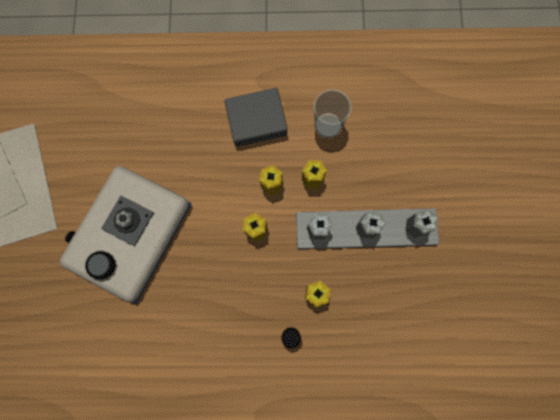

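The scene view shows the sockets' black squares near (190,171), (228,183) and (267,192), and the nut at (433,258). The top view shows them near (425,223), (371,223) and (320,226), and the nut at (124,217). Yellow look-alikes stand close to the rack. I'll measure these more precisely and triangulate.

```bash
cat > h.py <<'E'
import numpy as np, cv2
from scipy.spatial.transform import Rotation as Ro
from bench import bot, imaging, solve_ik
M={n:imaging.camera_model(n) for n in("scene","top")}
def ray(n,uv):
    m=M[n];K=m["K"];d=np.array([(uv[0]-K[0,2])/K[0,0],-(uv[1]-K[1,2])/K[1,1],-1.])
    d=Ro.from_euler('xyz',m["rotation"]).apply(d);return np.array(m["position"]),d/np.linalg.norm(d)
def tri(us,ut):
    A=np.zeros((3,3));b=np.zeros(3);rs=[ray("scene",us),ray("top",ut)]
    for p,d in rs:
        P=np.eye(3)-np.outer(d,d);A+=P;b+=P@p
    x=np.linalg.solve(A,b);return x,[float(np.linalg.norm((np.eye(3)-np.outer(d,d))@(x-p))) for p,d in rs]
def onz(n,uv,z):
    p,d=ray(n,uv);return p+d*(z-p[2])/d[2]
def proj(n,X):
    m=M[n];K=m["K"];c=Ro.from_euler('xyz',m["rotation"]).inv().apply(np.array(X,float)-m["position"])
    return np.array([K[0,0]*c[0]/-c[2]+K[0,2],K[1,1]*-c[1]/-c[2]+K[1,2]])
E
python3 - <<'E'
from h import *
s=cv2.imread("pics/scene0.png");t=cv2.imread("pics/top0.png")
for X in([0,0,0],[146,530,231]): print(proj("scene",X),proj("top",X))
def darks(im,box,th):
    x0,y0,x1,y1=box;g=im[y0:y1,x0:x1].max(2)
    n,l,st,c=cv2.connectedComponentsWithStats((g<th).astype(np.uint8))
    return [(np.round(c[i]+[x0,y0],1).tolist(),int(st[i,4])) for i in range(1,n) if st[i,4]>6]
print(darks(s,(170,160,290,230),45)); print(darks(t,(300,205,445,250),45))
def crop(im,b,k,f):
    cv2.imwrite(f,cv2.resize(im[b[1]:b[3],b[0]:b[2]],None,fx=k,fy=k,interpolation=cv2.INTER_CUBIC))
crop(s,(165,155,295,235),6,"pics/c1.png");crop(t,(290,195,450,260),5,"pics/c2.png")
crop(s,(365,205,505,325),5,"pics/c3.png");crop(t,(50,155,200,305),4,"pics/c4.png")
E
```

```text
[372.74966089  85.6416067 ] [273.69397876 590.40739526]
[645.15161768  81.80982245] [-207.99820817  569.77402668]
[([188.3, 171.0], 15), ([226.8, 182.2], 13), ([266.9, 193.6], 17)]
[([426.3, 220.8], 26), ([373.0, 222.0], 25), ([320.0, 223.9], 24), ([361.5, 231.6], 48), ([413.4, 231.8], 59), ([310.1, 233.2], 8), ([318.1, 237.3], 12), ([371.9, 235.8], 10)]
```

View pics/c1.png

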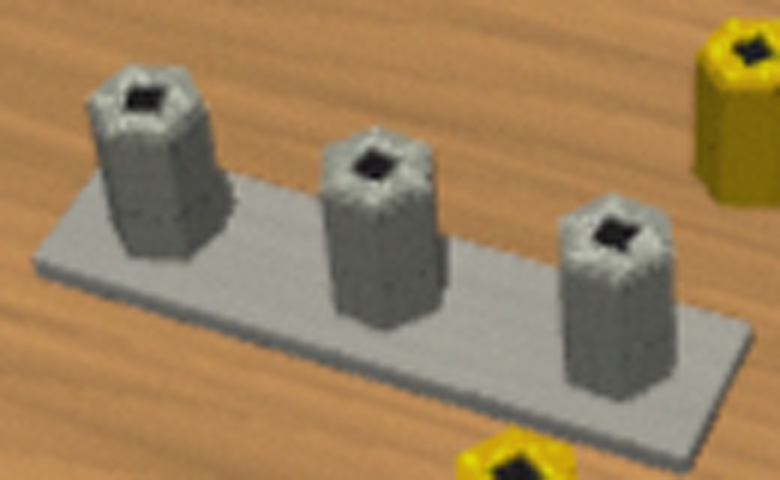

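View pics/c2.png

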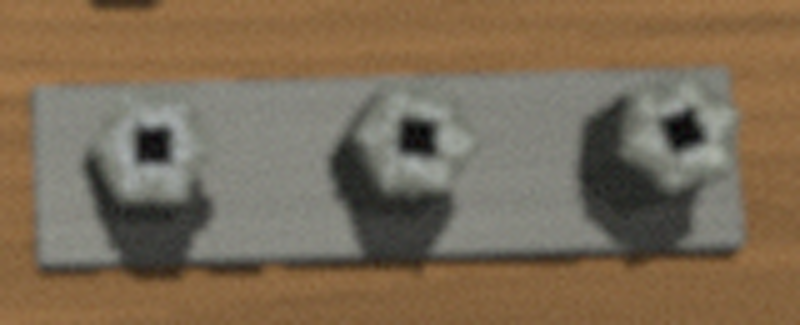

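View pics/c3.png

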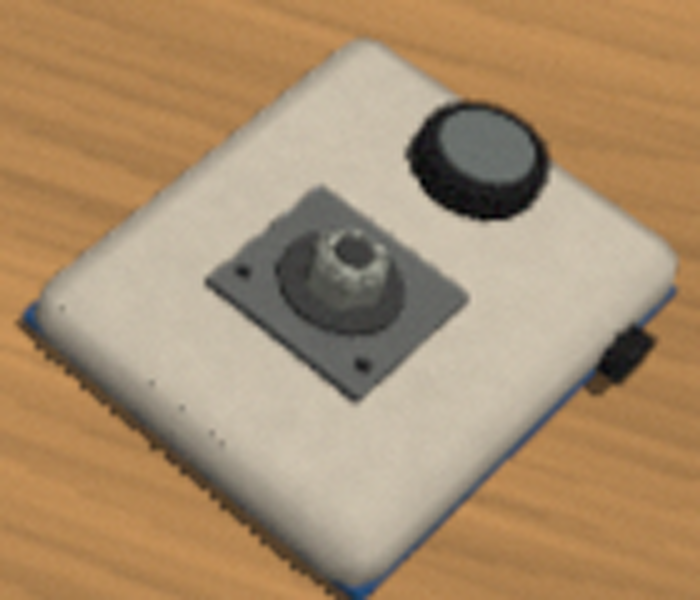

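View pics/c4.png

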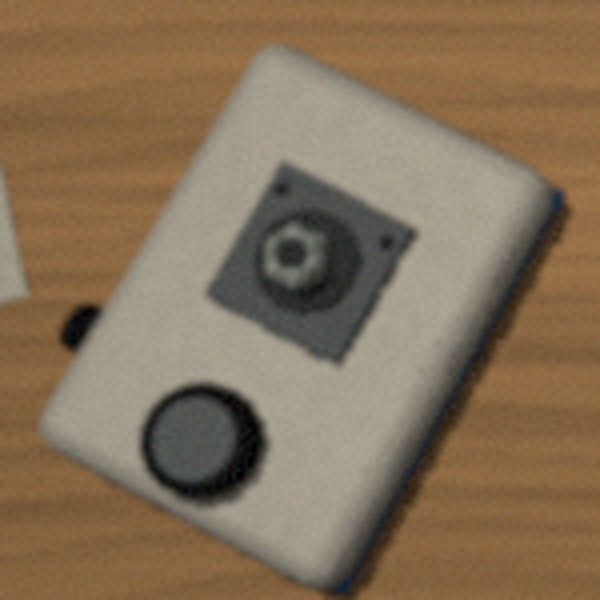

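The crops show hexagonal socket tops, each with a dark square. The nut's stud top is near (435.5,254.5) in scene and (122.9,218.1) in top. Next: triangulate, and get the yaws from hexagon contours rectified onto the top plane.

Run:
```python
from h import *
s=cv2.imread("pics/scene0.png");t=cv2.imread("pics/top0.png")
for us,ut in[((188.3,171),(426.3,220.8)),((226.8,182.2),(373,222)),((266.9,193.6),(320,223.9)),((435.4,254.5),(122.9,218.1))]:
    print(np.round(tri(us,ut)[0],1),tri(us,ut)[1])
# rectified views onto a plane, 4px/mm, x->right? use u=+x , v=+y
def rect(im,n,c,z,half=35,k=6):
    g=np.linspace(-half,half,2*half*k+1);X,Y=np.meshgrid(c[0]+g,c[1]-g)
    m=M[n];P=np.stack([X,Y,np.full_like(X,z)],-1).reshape(-1,3)
    uv=np.array([proj(n,[c[0]+a,c[1]+b,z]) for a,b in((-half,half),(half,half),(half,-half),(-half,-half))],np.float32)
    N=2*half*k
    H=cv2.getPerspectiveTransform(uv,np.float32([[0,0],[N,0],[N,N],[0,N]]))
    return cv2.warpPerspective(im,H,(N,N),flags=cv2.INTER_CUBIC)
T=[tri((188.3,171),(426.3,220.8))[0],tri((226.8,182.2),(373,222))[0],tri((266.9,193.6),(320,223.9))[0],tri((435.4,254.5),(122.9,218.1))[0]]
for n,im in(("top",t),("scene",s)):
    row=[]
    for i,c in enumerate(T):
        z=c[2] if i<3 else c[2]-3
        h=35 if i<3 else 25; 
        r=rect(im,n,onz(n,proj(n,c if i<3 else [c[0],c[1],z]),z),z,h,4 if i<3 else 6)
        r=cv2.resize(r,(280,280));row.append(r)
    cv2.imwrite(f"pics/r_{n}.png",np.vstack([np.hstack(row[:2]),np.hstack(row[2:])]))
a=cv2.imread("pics/r_top.png");b=cv2.imread("pics/r_scene.png");cv2.imwrite("pics/r.png",cv2.resize(np.hstack([a,b]),(800,400)))
```

```text
[ 559.6 -250.4   71.3] [0.39492148840381847, 0.3949214884038962]
[ 558.4 -164.8   71.5] [0.3141788837716734, 0.3141788837717596]
[556.2 -79.7  71.4] [0.5128035662786945, 0.5128035662786145]
[570.1 245.7  62.5] [0.4732830468448674, 0.47328304684494676]
```

View pics/r_top.png

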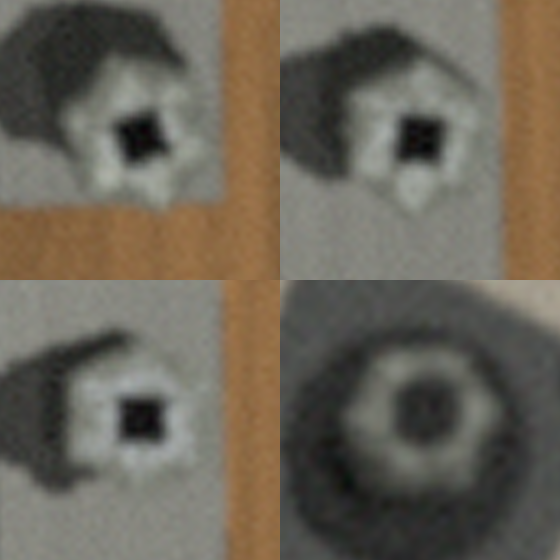

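View pics/r_scene.png

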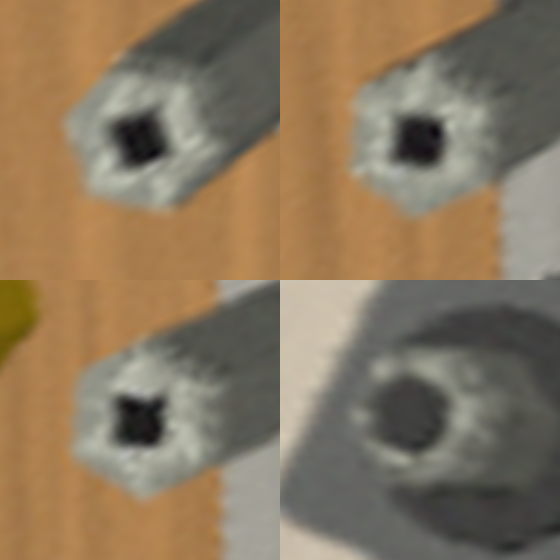

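```bash
cat > meas.py <<'E'
from h import *
s=cv2.imread("pics/scene0.png");t=cv2.imread("pics/top0.png")
T=[tri((188.3,171),(426.3,220.8))[0],tri((226.8,182.2),(373,222))[0],tri((266.9,193.6),(320,223.9))[0],tri((435.4,254.5),(122.9,218.1))[0]]
ks=cv2.resize
for n,im in(("top",t),("scene",s)):
  K=8;big=cv2.resize(im,None,fx=K,fy=K,interpolation=cv2.INTER_CUBIC);g=big.max(2).astype(int);sat=g-big.min(2)
  for i,c in enumerate(T):
    zt=72 if i<3 else 61
    p=proj(n,[c[0],c[1],c[2] if i<3 else c[2]-3]);x,y=((p+.5)*K).astype(int);r=22*K if i<3 else 15*K
    for th in ((125,135,145,155) if n=="scene" else (120,130,140,150)):
      sub=((g>th)&(sat<45))[y-r:y+r,x-r:x+r].astype(np.uint8)
      sub=cv2.morphologyEx(sub,cv2.MORPH_OPEN,np.ones((9,9)))
      cs,_=cv2.findContours(sub,cv2.RETR_EXTERNAL,cv2.CHAIN_APPROX_NONE)
      if not cs: continue
      h=cv2.convexHull(max(cs,key=cv2.contourArea))[:,0,:].astype(float)
      uv=(h+[x-r,y-r]+.5)/K-.5
      W=np.array([onz(n,q,zt)[:2] for q in uv])
      # hull area & centroid, support function harmonic
      mm=cv2.moments((W*10).astype(np.float32));cc=np.array([mm['m10'],mm['m01']])/mm['m00']/10
      a=np.deg2rad(np.arange(0,360,1));D=np.stack([np.cos(a),np.sin(a)],1)
      sup=((W-cc)@D.T).max(0);w=sup+np.roll(sup,180)
      cf=np.sum(w*np.exp(-6j*a))/360
      # support/width is minimal at flats: flat dir = phase+30deg
      print(n,i,th,"c",np.round(cc,1),"A",round(mm['m00']/100),"w",w.min().round(1),w.max().round(1),"flatyaw",round((np.rad2deg(np.angle(cf))/-6+30)%60,1),"amp",round(abs(cf),2))
E
python3 meas.py
python3 - <<'E'
from h import *
s=cv2.imread("pics/scene0.png");t=cv2.imread("pics/top0.png")
# foot yaw & rack yaw from top: white slab contour, rack contour
g=t.astype(int);w=((g.min(2)>125)&(g.max(2)-g.min(2)<45)).astype(np.uint8);w[:,:55]=0;w[:,200:]=0
c=max(cv2.findContours(w,0,1)[0],key=cv2.contourArea);W=np.array([onz("top",q,36)[:2] for q in c[:,0,:]],np.float32);print("foot",cv2.minAreaRect(W))
E
```

```text
top 0 120 c [ 556.7 -245.8] A 2276 w 49.0 74.1 flatyaw 12.4 amp 0.54
top 0 130 c [ 561.7 -252.5] A 649 w 26.8 34.4 flatyaw 11.3 amp 0.45
top 0 140 c [ 556.9 -257.9] A 222 w 12.8 24.0 flatyaw 6.6 amp 0.29
top 0 150 c [ 551.4 -256.4] A 55 w 6.1 12.4 flatyaw 13.3 amp 0.03
top 1 120 c [ 551.1 -164.5] A 3940 w 56.8 92.0 flatyaw 7.9 amp 0.43
top 1 130 c [ 553.  -138.7] A 1016 w 22.1 60.7 flatyaw 20.4 amp 0.67
top 1 140 c [ 547.7 -163.9] A 126 w 6.9 19.7 flatyaw 53.7 amp 0.26
top 1 150 c [ 547.6 -166.7] A 56 w 5.2 13.1 flatyaw 45.6 amp 0.13
top 2 120 c [549.2 -79.6] A 4000 w 57.5 91.7 flatyaw 6.8 amp 0.33
top 2 130 c [549.1 -79.4] A 3948 w 56.6 89.5 flatyaw 6.5 amp 0.25
top 2 140 c [556.7 -79.1] A 734 w 28.6 36.0 flatyaw 56.5 amp 0.53
top 2 150 c [561.3 -84.6] A 161 w 10.2 21.4 flatyaw 5.7 amp 0.19
top 3 120 c [589.1 267.5] A 110 w 10.3 20.0 flatyaw 56.7 amp 0.13
top 3 130 c [589.3 267.7] A 101 w 9.9 19.0 flatyaw 56.9 amp 0.11
top 3 140 c [589.6 267.9] A 93 w 9.5 18.0 flatyaw 56.5 amp 0.09
top 3 150 c [589.9 268.1] A 84 w 9.0 17.1 flatyaw 56.7 amp 0.1
scene 0 125 c [ 560.4 -249.5] A 954 w 3
[... 475 characters left out ...]
76.9] A 1226 w 26.2 61.9 flatyaw 2.4 amp 0.89
scene 2 125 c [598.2 -93.8] A 1115 w 24.4 56.9 flatyaw 57.7 amp 0.81
scene 2 135 c [598.3 -94. ] A 1098 w 24.1 56.7 flatyaw 57.6 amp 0.81
scene 2 145 c [598.4 -94.2] A 1081 w 23.7 56.6 flatyaw 57.6 amp 0.82
scene 2 155 c [598.4 -94.4] A 1062 w 23.4 56.3 flatyaw 57.5 amp 0.82
scene 3 125 c [550.9 245.1] A 1433 w 36.2 57.8 flatyaw 25.4 amp 0.1
scene 3 135 c [550.7 245.1] A 1408 w 35.9 57.3 flatyaw 24.7 amp 0.09
scene 3 145 c [550.5 245.1] A 1386 w 35.3 57.1 flatyaw 22.6 amp 0.1
scene 3 155 c [550.3 245.1] A 1363 w 35.1 57.0 flatyaw 22.2 amp 0.09
foot ((554.0675048828125, 254.2548065185547), (137.51190185546875, 186.801513671875), 62.99617004394531)
```

```bash
cat > meas2.py <<'E'
from h import *
import os
if not os.path.exists("pics/avg.npz"):
    A={n:np.mean([imaging.capture(n).astype(np.float32) for _ in range(6)],0) for n in("scene","top")}
    np.savez("pics/avg.npz",**A)
A=np.load("pics/avg.npz")
T=[tri((188.3,171),(426.3,220.8))[0],tri((226.8,182.2),(373,222))[0],tri((266.9,193.6),(320,223.9))[0],tri((435.4,254.5),(122.9,218.1))[0]]
K=8
def comp(mask,x,y,near):
    n,l,st,c=cv2.connectedComponentsWithStats(mask.astype(np.uint8))
    best=None
    for i in range(1,n):
        if st[i,4]<near: continue
        d=np.hypot(*(c[i]-[x,y]))
        if best is None or d<best[0]: best=(d,i)
    return None if best is None else (l==best[1]).astype(np.uint8),None if best is None else c[best[1]]
C={}
for n in("scene","top"):
  big=cv2.resize(A[n],None,fx=K,fy=K,interpolation=cv2.INTER_CUBIC);gm=big.max(2);sat=gm-big.min(2)
  for i,c in enumerate(T):
    z=72 if i<3 else 61
    p=proj(n,c);r=16*K;x,y=((p+.5)*K).astype(int);g=gm[y-r:y+r,x-r:x+r];sa=sat[y-r:y+r,x-r:x+r]
    # dark centre
    pts=[]
    for th in((50,60,70) if i<3 else (70,75,80,85,90,95)):
        m,cc=comp(g<th,r,r,100 if i<3 else 300)
        if m is None: continue
        ar=m.sum()/K/K
        pts.append((np.round((cc+[x-r,y-r]+.5)/K-.5,2).tolist(),round(float(ar),1)))
    print(n,i,"dark",pts); C[n,i]=pts
    for th in range(100,176,10):
        m,cc=comp(cv2.morphologyEx(((g>th)&(sa<50)).astype(np.uint8),cv2.MORPH_OPEN,np.ones((7,7))),r,r,400)
        if m is None: continue
        h=cv2.convexHull(max(cv2.findContours(m,0,1)[0],key=cv2.contourArea))[:,0,:]
        W=np.array([onz(n,q,z)[:2] for q in (h+[x-r,y-r]+.5)/K-.5])
        mm=cv2.moments((W*10).astype(np.float32));c2=np.array([mm['m10'],mm['m01']])/mm['m00']/10
        a=np.deg2rad(np.arange(360));sup=((W-c2)@np.stack([np.cos(a),np.sin(a)])).max(0);w=sup+np.roll(sup,180)
        cf=np.sum(w*np.exp(-6j*a))/360
        print("  ",th,np.round(c2,1),"A",round(mm['m00']/100),"w",w.min().round(1),w.max().round(1),"flat",round((np.rad2deg(np.angle(cf))/-6+30)%60,1),round(abs(cf),2))
E
python3 meas2.py
```

```text
scene 0 dark [([188.45, 171.05], 14.1), ([188.51, 171.06], 16.8), ([188.57, 171.06], 18.9)]
   100 [ 562.4 -248.2] A 1187 w 37.4 41.5 flat 14.0 0.69
   110 [ 561.5 -248.9] A 1092 w 35.4 40.2 flat 19.3 0.71
   120 [ 560.6 -249.4] A 1005 w 34.0 39.3 flat 20.7 0.79
   130 [ 560.2 -249.7] A 959 w 32.9 38.7 flat 20.3 0.78
   140 [ 559.7 -249.9] A 921 w 32.4 38.0 flat 19.9 0.8
   150 [ 559.6 -250.2] A 856 w 31.6 36.9 flat 17.2 0.72
   160 [ 570.8 -245.3] A 94 w 6.5 17.6 flat 18.0 0.2
   170 [ 552.5 -258.5] A 61 w 8.5 11.3 flat 38.3 0.1
scene 1 dark [([226.86, 182.19], 15.2), ([226.88, 182.19], 17.6), ([226.9, 182.16], 19.8)]
   100 [ 572.1 -165.9] A 2151 w 41.6 69.0 flat 3.5 0.92
   110 [ 572.1 -166.1] A 2119 w 40.7 69.0 flat 4.0 0.89
   120 [ 559.2 -163.8] A 1084 w 35.2 41.1 flat 55.1 0.79
   130 [ 558.8 -164.2] A 1029 w 34.3 39.8 flat 54.1 0.83
   140 [ 558.4 -164.5] A 988 w 33.3 39.2 flat 53.4 0.82
   150 [ 564.1 -167.4] A 364 w 15.7 32.3 flat 44.6 0.3
   160 [ 548.4 -169.9] A 83 w 10.5 12.5 flat 23.9 0.25
scene 2 dark [([266.94, 193.62], 17.0), ([266.98, 193.59], 19.4), ([267.01, 193.5
[... 2194 characters left out ...]
 130 [554.  -79.7] A 2419 w 47.9 70.5 flat 12.9 0.13
   140 [556.6 -79.1] A 733 w 28.2 36.0 flat 56.5 0.44
   150 [561.6 -84.7] A 178 w 12.1 22.1 flat 0.1 0.2
top 3 dark [([122.35, 217.85], 37.5), ([122.34, 217.82], 40.4), ([122.34, 217.8], 43.8), ([122.33, 217.79], 47.5), ([122.34, 217.78], 51.5), ([122.35, 217.79], 56.1)]
   100 [573.7 242.5] A 169 w 10.9 20.2 flat 35.3 0.03
   110 [561.8 246.5] A 23 w 4.6 6.7 flat 27.6 0.02
   120 [588.6 269. ] A 211 w 14.1 28.8 flat 58.1 0.17
   130 [588.9 269.2] A 197 w 13.6 27.8 flat 58.3 0.16
   140 [589.3 269.4] A 182 w 13.1 26.5 flat 57.6 0.16
   150 [589.8 269.7] A 164 w 12.5 24.9 flat 57.3 0.14
   160 [590.3 270. ] A 142 w 11.7 22.9 flat 56.8 0.13
```

```bash
cat >> h.py <<'E'
PI=np.pi
def ori(jaw):  # jaw direction in degrees
    y=jaw+90
    return [PI,0,np.deg2rad((y+180)%360-180)]
P={0:((188.5,171.05),(426.08,220.72)),1:((226.88,182.19),(372.99,222.04)),2:((266.97,193.6),(320.11,223.6)),3:((435.35,254.92),(122.34,217.8))}
PT={k:tri(*v)[0] for k,v in P.items()}
YAW={0:20,1:54.5,2:56.5,3:33}
def st(msg=""):
    s=bot.get_state();print(msg,"t",round(s["t"],2),"tcp",np.round(s["tcp_pos"],1),"yaw",np.round(np.rad2deg(s["orientation"]),1),"F",np.round(s["contact_force"],1),"T",np.round(s["wrist_torque"],2),"op",round(s["opening"],3));return s
E
python3 - <<'E'
from h import *
for k in P: print(k,np.round(PT[k],1),np.round(tri(*P[k])[1],2))
q0=bot.get_state()["qpos"]
for k,jaws in((2,(-3.5,176.5,56.5,-123.5)),(1,(-5.5,174.5)),(0,(20,-160)),(3,(33,-147,-27,153))):
    for j in jaws:
        for z in (31 if k<3 else 61,180):
            q=solve_ik([PT[k][0],PT[k][1],z],ori(j)); print(k,j,z,None if q is None else np.round(q,2))
st()
E
```

```text
0 [ 559.7 -250.    71.5] [0.33 0.33]
1 [ 558.3 -164.7   71.5] [0.26 0.26]
2 [556.5 -79.6  71.8] [0.29 0.29]
3 [570.7 246.2  62.3] [0.01 0.01]
2 -3.5 31 [-0.27  0.56 -0.4   0.61  0.    1.36]
2 -3.5 180 [-0.27  0.39 -0.24  0.94  0.    1.36]
2 176.5 31 [-0.27  0.56 -0.4   0.61  0.   -1.78]
2 176.5 180 [-0.27  0.39 -0.24  0.94  0.   -1.78]
2 56.5 31 [-0.27  0.56 -0.4   0.61  0.    0.31]
2 56.5 180 [-0.27  0.39 -0.24  0.94  0.    0.31]
2 -123.5 31 [-0.27  0.56 -0.4   0.61  0.   -2.83]
2 -123.5 180 [-0.27  0.39 -0.24  0.94  0.   -2.83]
1 -5.5 31 [-0.41  0.59 -0.35  0.64  0.    1.25]
1 -5.5 180 [-0.41  0.42 -0.19  0.96  0.    1.25]
1 174.5 31 [-0.41  0.59 -0.35  0.64  0.   -1.89]
1 174.5 180 [-0.41  0.42 -0.19  0.96  0.   -1.89]
0 20 31 [-0.54  0.63 -0.26  0.68  0.    0.68]
0 20 180 [-0.54  0.48 -0.1   1.    0.    0.68]
0 -160 31 [-0.54  0.63 -0.26  0.68  0.   -2.46]
0 -160 180 [-0.54  0.48 -0.1   1.    0.   -2.46]
3 33 61 [ 0.29  0.61 -0.21  0.75  0.    1.28]
3 33 180 [ 0.29  0.49 -0.07  1.01  0.    1.28]
3 -147 61 [ 0.29  0.61 -0.21  0.75  0.   -1.86]
3 -147 180 [ 0.29  0.49 -0.07  1.01  0.   -1.86]
3 -27 61 [ 0.29  0.61 -0.21  0.75  0.    2.33]
3 -27 180 [ 0.29  0.49 -0.07  1.01  0.    2.33]
3 153 61 [ 0.29  0.61 -0.21  0.75  0.   -0.81]
3 153 180 [ 0.29  0.49 -0.07  1.01  0.   -0.81]
 t 0.7 tcp [146.6 530.1 231.3] yaw [180.    0.  164.5] F [-0.7  0.3  0.4] T [ 0.    0.05 -0.  ] op 1.001
```

Measured heights agree with the text: 71.5–71.8 against 72, with 85 mm spacing. The stud top comes out at 62.3 against 64, within calibration. I'll pick the socket nearest the nut first.

```bash
cat >> h.py <<'E'
def pick(k,jaw,z=31):
    c=PT[k]
    bot.grip(0.75,80)
    bot.move_ptp([c[0],c[1],130],ori(jaw))
    hit=bot.movel([c[0],c[1],z],max_speed=120,threshold=15); st(f"down hit={hit}")
    bot.grip(0.0,80); st("grip")
E
python3 - <<'E'
from h import *
pick(2,-3.5)
cv2.imwrite("pics/g2.png",imaging.capture("scene"))
c=PT[2]; bot.movel([c[0],c[1],125],max_speed=150); st("lift")
cv2.imwrite("pics/l2.png",imaging.capture("scene"))
a=cv2.imread("pics/g2.png")[60:320,120:400];b=cv2.imread("pics/l2.png")[60:320,120:400]
cv2.imwrite("pics/gl2.png",cv2.resize(np.hstack([a,b]),None,fx=1.4,fy=1.4))
E
```

```text
down hit=False t 4.65 tcp [557.1 -79.7  31.6] yaw [179.9   0.   86.5] F [-1.3  0.5  0.2] T [-0.03  0.04 -0.01] op 0.749
grip t 5.02 tcp [557.3 -79.8  32.1] yaw [179.9   0.   86.5] F [-0.3 -0.   6.5] T [0.08 0.22 0.04] op 0.414
lift t 5.84 tcp [555.7 -79.4 124. ] yaw [-179.9   -0.    86.5] F [ 0.1 -0.3 -2.6] T [-0.03  0.01 -0.09] op 0.416
```

View pics/gl2.png

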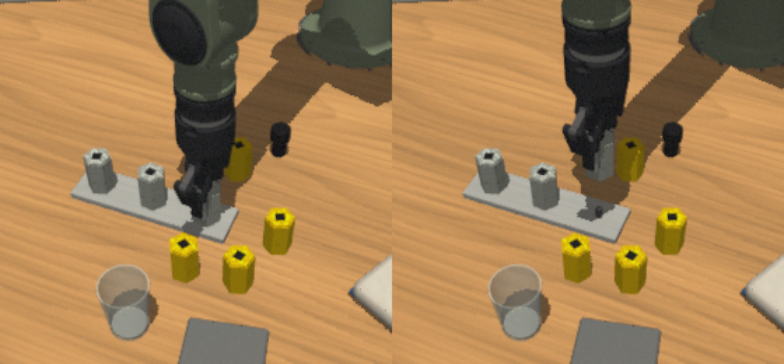

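The socket was lifted cleanly off its post. Opening 0.414 is about 35 mm, so the grip is across flats; the underside is about 20.1 mm below the TCP. Now to try it on the nut.

```bash
cat >> h.py <<'E'
def over(jaw=33,off=(0,0)):
    n=PT[3]; bot.movel([n[0]+off[0],n[1]+off[1],125],ori(jaw),max_speed=250); st("over")
def down(z=63.5,jaw=33,off=(0,0),th=10,sp=30):
    n=PT[3]; bot.movel([n[0]+off[0],n[1]+off[1],92],ori(jaw),max_speed=120)
    h=bot.movel([n[0]+off[0],n[1]+off[1],z],ori(jaw),max_speed=sp,threshold=th); s=st(f"down hit={h}"); return s
E
python3 - <<'E'
from h import *
over(); s=bot.get_state()
cv2.imwrite("pics/o2.png",imaging.capture("scene"));
down()
cv2.imwrite("pics/d2.png",imaging.capture("scene"))
a=cv2.imread("pics/o2.png")[120:330,350:520];b=cv2.imread("pics/d2.png")[120:330,350:520]
cv2.imwrite("pics/od2.png",cv2.resize(np.hstack([a,b]),None,fx=2.3,fy=2.3,interpolation=cv2.INTER_CUBIC))
E
```

```text
over t 7.35 tcp [570.6 245.1 124.8] yaw [-180.     0.   122.9] F [ 0.7  0.5 -2.3] T [-0.01 -0.04 -0.  ] op 0.408
down hit=True t 8.67 tcp [570.4 246.2  65.1] yaw [-180.   -0.  123.] F [-1.1  0.1  3.8] T [0.05 0.02 0.03] op 0.414
```

View pics/od2.png

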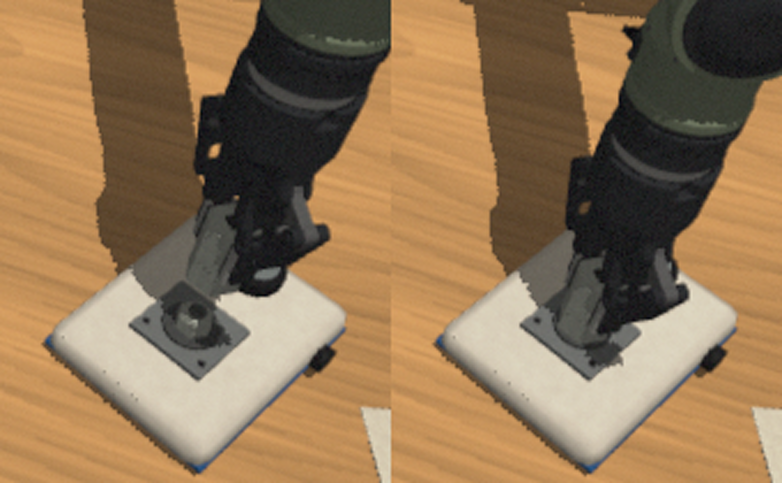

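It went straight down. The stop was at TCP z 65.1, so the underside is at about 45.0, washer height, with almost no lateral force or torque. I'll confirm a hard stop with a slightly firmer press, then check the view for slip in the grip or tilt.

Run:
```python
from h import *
s=bot.get_state();p=s["tcp_pos"]
h=bot.movel([PT[3][0],PT[3][1],p[2]-3],ori(33),max_speed=15,threshold=12); st(f"press {h}")
bot.dwell(0.3); st("hold")
im=imaging.capture("scene");cv2.imwrite("pics/f.png",im);cv2.imwrite("pics/ft.png",imaging.capture("top"))
for X in([570.7,246.2,45],[570.7,246.2,105],[570.7,246.2,61]): print(np.round(proj("scene",X),1))
f=8
a=cv2.imread("pics/o2.png")[205:285,405:455];b=im[205:285,405:455]
cv2.imwrite("pics/f8.png",cv2.resize(np.hstack([a,b]),None,fx=7.4,fy=7.4,interpolation=cv2.INTER_CUBIC))
```

```text
press True t 8.93 tcp [570.3 246.2  65.1] yaw [-180.    0.  123.] F [-0.9 -0.3  4.6] T [-0.04  0.14 -0.03] op 0.416
hold t 9.22 tcp [570.3 246.2  65. ] yaw [-180.    0.  123.] F [-0.6 -0.3  5.2] T [-0.05  0.12  0.02] op 0.412
[432.7 260.7]
[442.2 239.9]
[435.1 255.4]
```

View pics/f8.png

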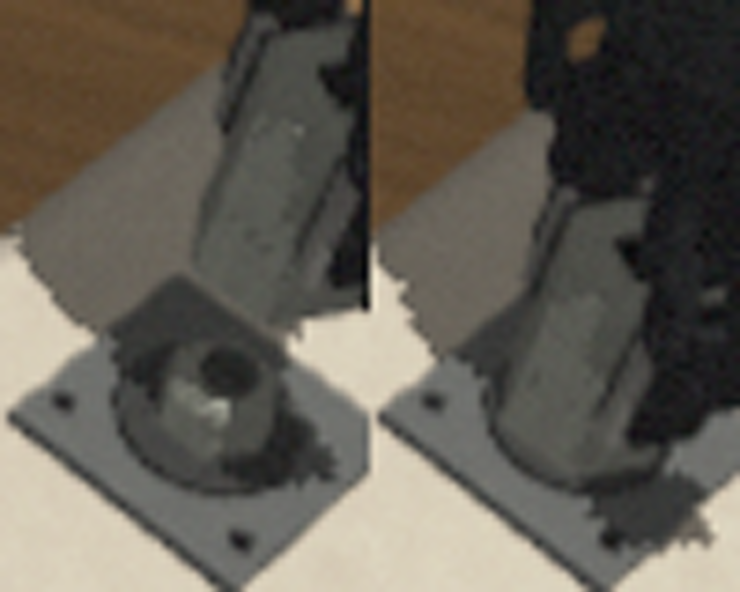

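The close-up (right half) shows the socket's underside on the washer, with the washer rim showing evenly around it. The socket has not slid in the jaws compared with the hover picture on the left. One look at the top view, then hand in.

View pics/ft.png

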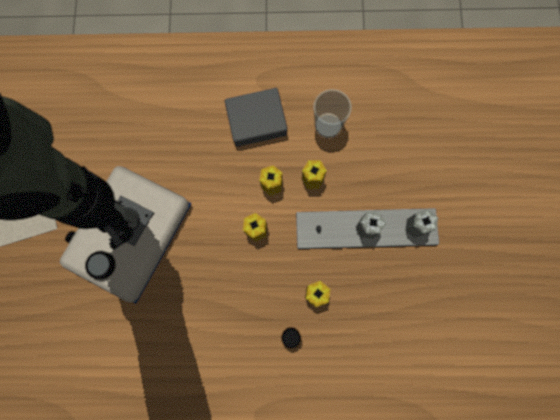

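Run:
```python
from h import *
st("before"); print(bot.sign_off());
```

```text
before t 9.32 tcp [570.3 246.2  65. ] yaw [-180.    0.  123.] F [-0.6 -0.3  5.1] T [-0.08  0.18 -0.02] op 0.412
the job is handed in; nothing more can be done
None
```

The first socket I tried fits: it is seated over the nut, down on the washer and still gripped. I took it from the +y end post. No trial was needed for the other two, which are still on their posts, so none had to be put back. The job was handed in at about 9.3 s.

- **Seating:** the underside is at about z = 45 mm, which is washer height; a socket that is too small would stop 14–16 mm higher. A firmer press with a 12 N limit did not move it further.
- **Upright and held:** the tool points straight down, side forces are below 1 N and torque is below 0.2 N m. The close-up shows the underside on the washer and no slip in the jaws.
- **Bystanders:** the last top view shows the beaker, slide box, eyepiece, yellow look-alikes and the other two sockets where they were at the start.
- **Disagreement:** the stud top measured 62.3 mm against the expected 64 mm. That is within the 2 mm calibration and had no effect on the fit.

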